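Return the honed chisels to their till

TASK

The four chisels in the honing cradle have been sharpened: put each one back in the till, in the place whose painted black shadow has the width of its blade, lying level in its notch and covering its shadow, with the handle towards the robot and the flat back of the blade down. Their edges are fresh, so set every chisel down gently rather than dropping it, and do not shift the marking gauge or the honing guide lying between the two racks.

Things in the scene. Friction and masses are not known exactly. Their poses are not given: they have to be found in the camera images.
- chisel6: Bench chisel, 6 mm wide blade, pale ash handle, brass rings, very narrow blade, about 110 g. All chisels: 278 mm long, origin on the handle's axis mid-grip, x to the cutting edge (edge at +155 mm, butt at -123 mm), z up, blade's flat back down. Grip from x -30 to +22 mm is squared, 26 x 26 mm: grasp there from above, fingers along y.
- chisel16: Bench chisel, 16 mm wide blade, dark brown wooden handle, brass rings, about 150 g. Chisels start lying level in the honing cradle 70 mm apart, handles towards the robot, origins 50 mm above the bench. The round part of the handle (28 mm) rests at x = -85 mm in a V-notched rail, 25 mm thick along x, peaks 54 mm above the bench.
- chisel26: Bench chisel, 26 mm wide blade, red plastic handle, steel rings, about 200 g. The blade (all 4 mm thick, z -2 to +2 mm) rests at x = +95 mm on a cork-topped rail 22 mm thick. Between the two rails, under the grip, it is free down to the cradle's board, 10 mm above the bench.
- chisel38: Bench chisel, 38 mm wide blade, black plastic handle, steel rings, very wide blade, about 260 g. Sizes, frame and grip as given for the 6 mm chisel.
- insert6: Place of the 6 mm chisel in the till (shallow tray); the blade part of its shadow is 6 mm wide. All places: fixed white board 298 (x) x 66 mm (y), painted black shadow with blade away from the robot; origin at the centre of its top face, 14 mm above the bench; x along the shadow from handle to edge, z up. Places lie 70 mm apart.
- insert16: Place of the 16 mm chisel in the till (shallow tray); the blade part of its shadow is 16 mm wide. In each place: wooden V notch for the round handle at x = -100 mm (25 mm thick in x, mouth 48 mm wide and 40 mm above the board; it centres the handle) and a cork-topped blade rest at x = +80 mm (18 mm thick, top 34 mm above the board).
- insert26: Place of the 26 mm chisel in the till (shallow tray); the blade part of its shadow is 26 mm wide. In every place a chisel properly put back, covering its shadow, lies level with its origin at x = -15, y = 0, z = +36 mm in the place's frame, its x along the place's x.
- insert38: Place of the 38 mm chisel in the till (shallow tray); the blade part of its shadow is 38 mm wide. Frame and fittings as for the other places. The till's rim is 24 mm high above the bench.
- gauge: Bystander: wooden marking gauge lying between cradle and till, beam 240 mm long with a dark 60 mm square head. Origin under its middle, on the bench. Leave it alone.
- honing_guide: Bystander: small metal honing guide (50 mm roller, 30 mm aluminium body) on the bench between cradle and till, beyond the gauge. Origin under its middle. Leave it alone.

How it is judged:
By the outcome, as a careful person would: the job done as asked, in the order asked, and still so for the second after the job is handed in, with the robot touching nothing.
It also fails if it takes over 106 s, if anything falls off the work surface, if the arm or the gripper's body presses on something with over 40 N, if the wrist force passes 120 N, or if a joint passes its speed limit or range.

ROBOT

A 7-joint arm with a two-finger parallel gripper is mounted at the origin on the work surface. World frame = base frame: x ahead of the robot, y to its left, z up, the work surface at z = 0. Lengths are in m, angles in degrees, forces in N, time in s.
With the tool pointing down it reaches from about 0.35 to 0.9 m from the base axis. Payload 7.2 kg.
Tool frame: the origin (TCP) lies at the very end of the fingers, on their centre line; the grasp point (between the pads) lies 19 mm behind it; z points along the fingers, y is the line along which they close (so a half turn about z gives the same grasp; the last joint's range is limited). The gripper opens to 85 mm and grips with 20 to 120 N. Pads are 22 mm wide; open, the fingers measure 114 mm over their backs; the gripper's body (76 mm by 85 mm) begins 54 mm behind the grasp point. The pads swing forward as they close: fully open they stand 13 mm farther back than shut.
Start: joints at [60.264, 23.554, -0.728, 91.456, 0.321, 64.991, -4.71], TCP at [0.272, -0.563, 0.231] pointing down, gripper open.
Joint ranges: [-169.25, 169.25], [-16.82, 113.86], [-84.01, 82.57], [7.8, 145.47], [-59.2, 239.2], [7.22, 106.19], [-163.78, 163.78]. Speed limits (degrees/s): [136.94, 136.94, 172.46, 172.46, 180, 180, 180].

INTERFACE

Orientations are given as a 3x3 rotation matrix whose columns are the frame's x, y, z axes.
In Python, from bench import manip gives the robot as it stands.
- The arm moves only by the tool shift_gripper, called after ">>>" as name(argument=value, ...), one argument or row to a line, values as JSON. Schema: {"type":"object","properties":{"segments":{"type":"array","items":{"type":"number"},"minItems":7,"maxItems":140},"clamp_n":{"type":"number"},"only":{"type":"string"},"quiet":{"type":"boolean"},"lines":{"type":"string"}},"required":["segments"],"additionalProperties":false}. segments is one flat list of numbers that holds 1 to 20 rows one after another, with no inner brackets; each row has 7 numbers: a rotation vector rx, ry, rz in degrees, then dx, dy, dz in units of 50 mm, then the opening from 0.0 (shut) to 1.0 (fully open); each row is the pose to reach, as a shift and turn from the pose commanded when the call began, along the tool's axes at that moment; what a row does not reach only later rows make up. A row lasts 1/8 s, in which the tool goes at most 0.0625 m and 10.7 degrees, less where a joint would pass 70% of its speed; a pose out of reach is approached as far as the arm can. The fingers move at their own pace and stop on an object; clamp_n is the grip in N (left out, the last holds). Time passes only in rows, so rows that do not move let the fingers close. The tool returns the time, the measured TCP pose, the force, the opening and the grip force at its end. only (a regular expression) keeps the lines of the reply that match it, lines (a string "A,B") keeps lines A to B, and quiet returns only ok. Input that does not fit is refused with a message, and nothing moves.
- manip.observe(): the state, without advancing time (a new reading comes with each control period).
- manip.read_camera(name): name is "scene" or "top" or "wrist"; returns the picture (420x560x3 uint8, red, green, blue); there is no depth.
- manip.get_calibration(name): a dict with "camera_matrix" (3x3 intrinsics, pixels), "pose" (4x4, takes a point from camera to world coordinates). Camera axes: x right, y up, looking along -z (the intrinsics and any distortion apply to the point x, -y, -z); pixel columns grow to the right and rows downward; lengths in m; the calibration is good to about 2 mm. The wrist camera is an equidistant fisheye: a pixel r from the principal point sees the ray r / f radians off the axis. A picture is of the moment at which its call begins: read the wrist's pose just before it. get_calibration takes no time and is no camera call; for the wrist camera it gives the pose at the moment of the call.
- manip.sign_off(): hands the job in; it is judged then, once.
The state is a dict: "t": time; "qpos": joint angles; "joint_vel": joint speeds; "effort": joint torques, N m; "eef_pos": TCP position; "eef_rot": TCP orientation; "wrist_force": force on the tool from outside, world axes, zero at the start; "ft_torque": the same for the moment, N m; "width": opening from 0.0 (shut) to 1.0 (fully open); "finger_force": force on a finger pad.
Only numpy, scipy, OpenCV 4.12 (cv2) and the standard library are available. Lean on these libraries where they do the work, as an engineer would, in place of code of your own. Each camera call takes 0.05 s, during which the arm holds its last target. There are 200 camera calls.

## Working session

There is one attempt and no reset: what is moved stays moved. The work goes in short steps, Python scripts to look and compute and a tool call to move; the robot and the scene stay as the last step left them, time stands still between calls to the robot, and variables do not carry over. Pictures are saved under pics/ and viewed, at most 14 in all, crops included, and the job is handed in when it is done.

```bash
ls; mkdir -p pics
```

Run:
```python
from bench import manip
import cv2,numpy as np
o=manip.observe();print(o['t'],o['eef_pos'],o['eef_rot'],o['width'])
for n in("scene","top"):
    im=manip.read_camera(n);cv2.imwrite(f"pics/{n}0.png",im[:,:,::-1])
    c=manip.get_calibration(n);print(n,{k:np.round(v,4).tolist() if not isinstance(v,str) else v for k,v in c.items()})
```

```text
bench.py
pics
0.0 [ 0.2720605  -0.56212224  0.23043281] [[ 9.00068974e-01  4.35746687e-01 -8.16574878e-04]
 [ 4.35747437e-01 -9.00067855e-01  1.42401050e-03]
 [-1.14464941e-04 -1.63752808e-03 -9.99998653e-01]] 1.003875370212485
scene {'camera_matrix': [[402.1478, 0.0, 276.6113], [0.0, 402.1478, 208.3696], [0.0, 0.0, 1.0]], 'pose': [[-0.3301, -0.6188, 0.7128, 1.1283], [0.9439, -0.2205, 0.2457, 0.1948], [0.0051, 0.7539, 0.6569, 0.5939], [0.0, 0.0, 0.0, 1.0]]}
top {'camera_matrix': [[467.5637, 0.0, 275.6895], [0.0, 467.5637, 203.3233], [0.0, 0.0, 1.0]], 'pose': [[-0.0824, 0.9754, -0.2044, 0.3405], [-0.9966, -0.0816, 0.0126, 0.0082], [-0.0044, 0.2048, 0.9788, 1.0718], [0.0, 0.0, 0.0, 1.0]]}
```

View pics/top0.png

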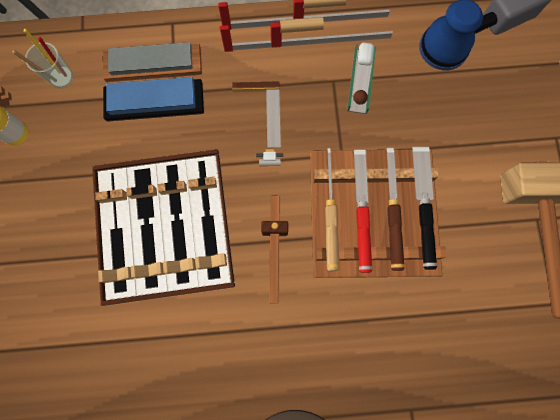

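View pics/scene0.png

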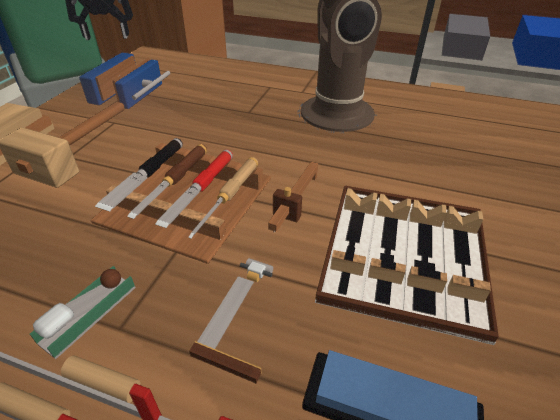

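The top view shows the till at left (cols 95–235, rows 150–303), its shadows from left being narrow, very wide, medium and medium. The cradle is at right (cols 312–442), with the chisels from left ash, red, brown and black. The gauge (275, 250) and the honing guide (270, 157) lie between them. The scene view agrees. Next I'll rectify both racks.

Create h.py:
```python
import numpy as np,cv2
from bench import manip
def cast(c,uv,z):
    K=c["camera_matrix"];P=np.array(c["pose"]);uv=np.atleast_2d(uv).astype(float)
    d=np.c_[(uv-[K[0][2],K[1][2]])/[K[0][0],K[1][1]],np.ones(len(uv))]*[1,-1,-1]
    d=d@P[:3,:3].T;return (P[:3,3]+d*((z-P[2,3])/d[:,2:]))[:,:2]
def rect(im,c,z,x1,y1,w,h,s):
    # image up = +x, left = +y; pixel (u,v)-> x=x1-v*s, y=y1-u*s
    K=c["camera_matrix"];src=np.float32([[0,0],[559,0],[559,419],[0,419]])
    X=cast(c,src,z);dst=np.float32(np.c_[(y1-X[:,1])/s,(x1-X[:,0])/s])
    return cv2.warpPerspective(im,cv2.getPerspectiveTransform(src,dst),(w,h),flags=cv2.INTER_CUBIC)
```

Run:
```python
from h import *
im=cv2.imread("pics/top0.png");c=manip.get_calibration("top")
print(cast(c,[[95,165],[220,150],[235,285],[103,303]],.014),cast(c,[[330,150],[428,268],[363,270]],.05),cast(c,[[275,228],[275,195],[274,302],[270,157]],.0))
a=rect(im,c,.014,.56,.43,800,800,.0005);b=rect(im,c,.05,.56,-.05,800,800,.0005)
cv2.imwrite("pics/till.png",a);cv2.imwrite("pics/crad.png",b)
```

```text
[[0.6887891  0.41118338]
 [0.70101193 0.11543764]
 [0.38345597 0.10039113]
 [0.3683776  0.39457652]] [[ 0.6676408  -0.13892319]
 [ 0.38368727 -0.32201386]
 [ 0.39105522 -0.18125046]] [[ 0.50625359  0.00082452]
 [ 0.58437419 -0.00561261]
 [ 0.33929051  0.01683278]
 [ 0.67825131 -0.00134943]]
```

Run:
```python
from h import *
im=cv2.imread("pics/top0.png");c=manip.get_calibration("top")
a=rect(im,c,.014,.71,.42,640,680,.0005);b=rect(im,c,.05,.69,-.09,560,680,.0005)
cv2.imwrite("pics/till.png",a);cv2.imwrite("pics/crad.png",b)
cv2.imwrite("pics/both.png",cv2.resize(np.hstack([a,b]),(800,453),interpolation=cv2.INTER_AREA))
# till shadows: black in world coords
hsv=cv2.cvtColor(a,cv2.COLOR_BGR2HSV)
w=((hsv[...,2]>150)&(hsv[...,1]<50)).astype(np.uint8)
w=cv2.morphologyEx(w,cv2.MORPH_OPEN,np.ones((5,5)))
pts=np.argwhere(w)[:,::-1].astype(np.float32)
r=cv2.minAreaRect(pts);print(r, .71-r[0][1]*.0005,.42-r[0][0]*.0005)
```

```text
((323.53021240234375, 355.221435546875), (600.1557006835938, 559.3485107421875), 86.75186920166016) 0.5323892822265625 0.25823489379882814
```

View pics/both.png

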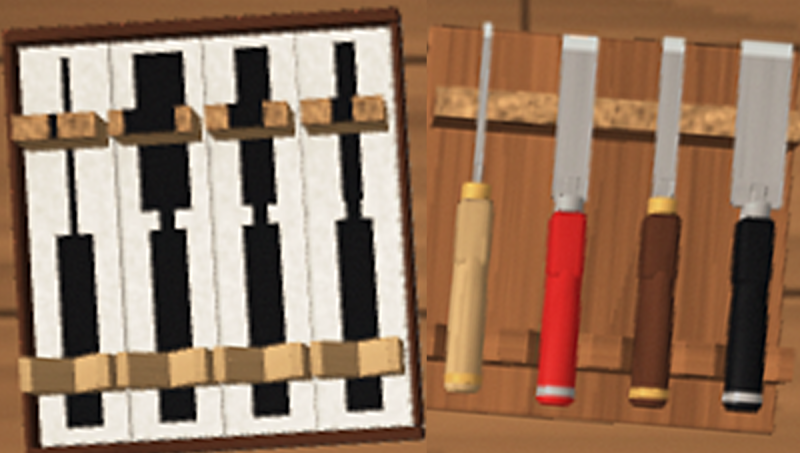

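The rectified view (1 px = 0.75 mm) shows the shadows from left as 6, 38, 26 and 16. All are yawed about +3°, with tips near row 50 and butts near row 415. The chisels from left are 6, 26, 16 and 38, yawed about -4°, with edges near rows 25–42 and butts near 390–408. Now to get exact axes and ends.

Run:
```python
from h import *
a=cv2.imread("pics/till.png");b=cv2.imread("pics/crad.png");s=.0005
W=lambda p,x1,y1:np.c_[x1-p[:,1]*s,y1-p[:,0]*s]
def ana(m,name,x1,y1):
    n,l,st,ce=cv2.connectedComponentsWithStats(m)
    pts=np.argwhere(m)[:,::-1].astype(float);P=W(pts,x1,y1)
    # row centres
    R=[];wd=[]
    for v in np.unique(pts[:,1]):
        q=P[pts[:,1]==v];R.append([q[0,0],(q[:,1].max()+q[:,1].min())/2]);wd.append(np.ptp(q[:,1]))
    return np.array(R),np.array(wd)
g=a.max(2)
print("till: gray-weighted")
for nm,ub,ut in(("6",125,97),("38",265,240),("26",405,378),("16",545,517)):
    u=lambda v:ub+(ut-ub)*(620-v)/(620-75)
    L=[]
    for v in list(range(370,520,4))+list(range(230,300,4)):
        c0=int(u(v));lo,hi=c0-55,c0+55
        p=np.clip(180-g[v,lo:hi].astype(float),0,None);L.append([v,lo+(p*np.arange(hi-lo)).sum()/p.sum(),p.sum()/170*.5])
    L=np.array(L);k=np.polyfit(L[:,0],L[:,1],1);r=L[:,1]-np.polyval(k,L[:,0])
    # ends along axis
    vs=np.arange(40,680);pr=np.array([g[v,int(round(np.polyval(k,v)))] for v in vs])
    dark=vs[pr<110];t,bt=dark[dark<140].min(),dark[(dark>570)&(dark<640)].max()
    E=W(np.array([[np.polyval(k,t),t],[np.polyval(k,bt),bt]]),.71,.42)
    d=E[0]-E[1];print(nm,"resid",r.std().round(2),"blade w",L[L[:,0]<305,2].mean().round(1),"tip",E[0].round(4),"butt",E[1].round(4),"len",np.hypot(*d).round(4),"yaw",np.degrees(np.arctan2(d[1],d[0])).round(2))
hsv=cv2.cvtColor(b,cv2.COLOR_BGR2HSV);print("chisels")
H,S,V=[hsv[...,i].astype(int) for i in range(3)]
bgr=b.astype(int)
masks={"6":(V>150)&(S<150),"26":(S>180)&(V>130)&((H<6)|(H>174)),"16":(V<115),"38":(V<70)}
win={"6":(20,115),"26":(160,245),"16":(300,385),"38":(440,535)}
for nm in masks:
    lo,hi=win[nm];m=np.zeros(V.shape,np.uint8);m[:,lo:hi]=masks[nm][:,lo:hi]
    if nm=="16":m[:,:]=0;m[330:575,lo:hi]=(V<115)[330:575,lo:hi]
    m=cv2.morphologyEx(m,cv2.MORPH_OPEN,np.ones((9,9)))
    m[:290 if nm=='6' else 330]=0
    n,l,st,ce=cv2.connectedComponentsWithStats(m);i=1+st[1:,4].argmax();m=(l==i).astype(np.uint8)
    R,wd=ana(m,nm,.69,-.09);k=np.polyfit(R[15:-15,0],R[15:-15,1],1)
    bl=np.zeros_like(m);bl[:250,lo+(10 if nm=='6' else 10):min(560,hi+40)]=((S<70)&(V>110))[:250,lo+10:min(560,hi+40)]
    n,l,st,ce=cv2.connectedComponentsWithStats(bl);i=1+st[1:,4].argmax();bl=(l==i).astype(np.uint8)
    Rb,wb=ana(bl,nm,.69,-.09);kb=np.polyfit(Rb[5:-5,0],Rb[5:-5,1],1)
    print(nm,"handle x",R[:,0].min().round(4),R[:,0].max().round(4),"y at .40/.48",np.polyval(k,[.40,.48]).round(4),"yaw",np.degrees(np.arctan(k[0])).round(2),"w",(np.median(wd)*1e3).round(1),"| tip x",Rb[:,0].max().round(4),"y .60/.65",np.polyval(kb,[.60,.65]).round(4),"w",(np.median(wb)*1e3).round(1))
```

```text
till: gray-weighted
6 resid 0.21 blade w 4.6 tip [0.69   0.3731] butt [0.3905 0.356 ] len 0.3 yaw 3.28
38 resid 0.27 blade w 34.7 tip [0.69   0.3029] butt [0.3945 0.2862] len 0.296 yaw 3.24
26 resid 1.24 blade w 23.4 tip [0.69   0.2323] butt [0.3985 0.2167] len 0.2919 yaw 3.06
16 resid 5.28 blade w 13.7 tip [0.69   0.1601] butt [0.402 0.149] len 0.2882 yaw 2.21
chisels
6 handle x 0.4085 0.542 y at .40/.48 [-0.113  -0.1198] yaw -4.88 w 22.0 | tip x 0.6735 y .60/.65 [-0.131  -0.1345] w 5.5
26 handle x 0.401 0.525 y at .40/.48 [-0.1847 -0.1919] yaw -5.21 w 25.0 | tip x 0.664 y .60/.65 [-0.2012 -0.2047] w 25.5
16 handle x 0.403 0.525 y at .40/.48 [-0.255  -0.2625] yaw -5.39 w 29.5 | tip x 0.6625 y .60/.65 [-0.2712 -0.2748] w 16.0
38 handle x 0.3955 0.525 y at .40/.48 [-0.3271 -0.3331] yaw -4.25 w 28.0 | tip x 0.66 y .60/.65 [-0.3414 -0.345 ] w 38.0
```

Add to h.py:
```python
from scipy.spatial.transform import Rotation as Ro
def go(p,yaw):
    o=manip.observe();R=Ro.from_matrix(o["eef_rot"]);c,s=np.cos(np.radians(yaw)),np.sin(np.radians(yaw))
    rv=np.degrees((R.inv()*Ro.from_matrix([[c,s,0],[s,-c,0],[0,0,-1]])).as_rotvec())
    d=R.inv().apply(np.array(p)-o["eef_pos"])
    print("t",round(o["t"],2),"row",rv.round(1).tolist(),d.round(4).tolist(),"w",round(o["width"],3),"F",np.round(o["wrist_force"],1))
```

```bash
python3 -c "
from h import *
go([.5055,-.335,.15],-4.2)"
```

```text
t 0.1 row [-0.1, 0.0, 30.0] [0.3091, -0.1026, 0.0806] w 1.001 F [-0.7 -0.  -0.2]
```

The manual's scale: shifts go in units of 50 mm. Converting my numbers, 0.309 m is 6.18, -0.103 m is -2.06.

>>> shift_gripper(
  segments=[0, 0, 30, 6.18, -2.06, 1.6, 0.58, 0, 0, 30, 6.18, -2.06, 1.6, 0.58, 0, 0, 30, 6.18, -2.06, 1.6, 0.58, 0, 0, 30, 6.18, -2.06, 1.6, 0.58, 0, 0, 30, 6.18, -2.06, 1.6, 0.58, 0, 0, 30, 6.18, -2.06, 1.6, 0.58, 0, 0, 30, 6.18, -2.06, 1.6, 0.58, 0, 0, 30, 6.18, -2.06, 1.6, 0.58, 0, 0, 30, 6.18, -2.06, 1.6, 0.58, 0, 0, 30, 6.18, -2.06, 1.6, 0.58],
  clamp_n=80,
)

```text
t: 1.35
eef_pos: [0.5048, -0.3364, 0.1516]
eef_rot: [[0.997, -0.075, 0.0], [-0.075, -0.997, -0.001], [0.0, 0.001, -1.0]]
wrist_force: [-0.1, 0.4, -0.0]
width: 0.582
finger_force: 0.0
```

```bash
python3 -c "
from h import *
go([.5055,-.335,.031],-4.2)
c=manip.get_calibration('wrist');print(c)
a=manip.read_camera('wrist');cv2.imwrite('pics/w1.png',a[:,:,::-1])"
```

```text
t 1.35 row [0.0, -0.0, -0.1] [0.0006, -0.0016, 0.1206] w 0.582 F [-0.1  0.4 -0. ]
{'camera_matrix': array([[325.1922621 ,   0.        , 276.59976515],
       [  0.        , 325.1922621 , 217.88510766],
       [  0.        ,   0.        ,   1.        ]]), 'pose': array([[-7.55766891e-02,  9.49400147e-01,  3.04840162e-01,
         5.82454644e-01],
       [-9.97139931e-01, -7.18511829e-02, -2.34385483e-02,
        -3.41571070e-01],
       [-3.49435012e-04, -3.05739706e-01,  9.52115072e-01,
         2.93944220e-01],
       [ 0.00000000e+00,  0.00000000e+00,  0.00000000e+00,
         1.00000000e+00]])}
```

View pics/w1.png

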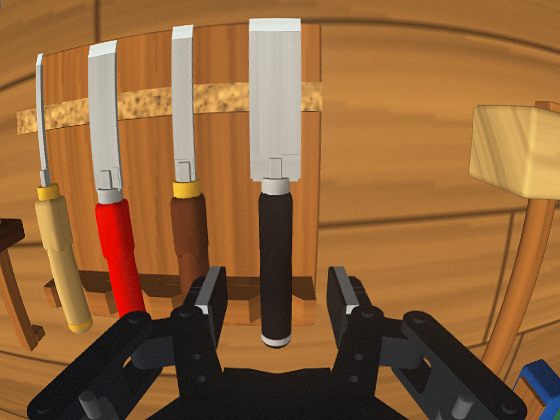

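The wrist view shows the black chisel between the fingers, with its edge at (275, 18) and butt at (275, 346). The other edges are at (182, 26), (103, 43) and (40, 54).

Add to h.py:
```python
def fcast(c,P,uv,z):
    K=c["camera_matrix"];q=(np.atleast_2d(uv)-[K[0][2],K[1][2]])/K[0][0];r=np.linalg.norm(q,axis=1,keepdims=True)
    d=np.c_[q/r*np.sin(r),np.cos(r)]*[1,-1,-1]@P[:3,:3].T
    return (P[:3,3]+d*((z-P[2,3])/d[:,2:]))[:,:2]
```

```bash
python3 -c "
from h import *
c=manip.get_calibration('wrist')
print(fcast(c,c['pose'],[[274.5,18.5],[275.3,250],[275.5,343],[182,26],[187,194],[103,43],[110,198],[40,54],[44,190]],.05).round(4))"
```

```text
[[ 0.6586 -0.3453]
 [ 0.4772 -0.3322]
 [ 0.3798 -0.3248]
 [ 0.662  -0.2754]
 [ 0.5296 -0.2661]
 [ 0.6633 -0.2064]
 [ 0.5328 -0.1958]
 [ 0.673  -0.1369]
 [ 0.5479 -0.1218]]
```

To row units: -0.002 m is -0.04, 0.1205 m is 2.41.

>>> shift_gripper(
  segments=[0, 0, 0, 0, -0.04, 1, 0.58, 0, 0, 0, 0, -0.04, 1.8, 0.58, 0, 0, 0, 0, -0.04, 2.2, 0.58, 0, 0, 0, 0, -0.04, 2.41, 0.58, 0, 0, 0, 0, -0.04, 2.41, 0.58, 0, 0, 0, 0, -0.04, 2.41, 0, 0, 0, 0, 0, -0.04, 2.41, 0, 0, 0, 0, 0, -0.04, 2.41, 0, 0, 0, 0, 0, -0.04, 2.41, 0, 0, 0, 0, 0, -0.04, 2.41, 0],
  clamp_n=80,
)

```text
t: 2.65
eef_pos: [0.5066, -0.3345, 0.0324]
eef_rot: [[0.997, -0.073, 0.003], [-0.073, -0.997, -0.002], [0.003, 0.002, -1.0]]
wrist_force: [-0.9, -2.3, 8.1]
width: 0.293
finger_force: 79.1
```

To row units: -0.1 m is -2, -0.06 m is -1.2.

>>> shift_gripper(
  segments=[0, 0, 0, 0, 0, -0.4, 0, 0, 0, 0, 0, 0, -1.2, 0, 0, 0, 0, 0, 0, -2, 0, 0, 0, 0, 0, 0, -2, 0],
)

```text
t: 3.15
eef_pos: [0.5073, -0.334, 0.1341]
eef_rot: [[0.997, -0.073, 0.005], [-0.073, -0.997, -0.003], [0.005, 0.002, -1.0]]
wrist_force: [-0.4, -0.5, -2.9]
width: 0.286
finger_force: 79.3
```

```bash
python3 -c "
from h import *
go([.5193,.2932,.132],3.25)"
```

```text
t 3.15 row [0.1, -0.3, -7.4] [-0.0338, -0.6264, 0.0005] w 0.286 F [-0.4 -0.5 -2.9]
```

To row units: -0.626 m is -12.52, -0.034 m is -0.68.

>>> shift_gripper(
  segments=[0, 0, -1, -0.04, -0.6, 0, 0, 0, 0, -7.4, -0.68, -12.52, 0, 0, 0, 0, -7.4, -0.68, -12.52, 0, 0, 0, 0, -7.4, -0.68, -12.52, 0, 0, 0, 0, -7.4, -0.68, -12.52, 0, 0, 0, 0, -7.4, -0.68, -12.52, 0, 0, 0, 0, -7.4, -0.68, -12.52, 0, 0, 0, 0, -7.4, -0.68, -12.52, 0, 0, 0, 0, -7.4, -0.68, -12.52, 0, 0, 0, 0, -7.4, -0.68, -12.52, 0, 0, 0, 0, -7.4, -0.68, -12.52, 0, 0, 0, 0, -7.4, -0.68, -12.52, 0, 0, 0, 0, -7.4, -0.68, -12.52, 0, 0, 0, 0, -7.4, -0.68, -12.52, 0, 0],
)

```text
t: 4.9
eef_pos: [0.5174, 0.2917, 0.1302]
eef_rot: [[0.999, 0.054, -0.001], [0.054, -0.999, -0.001], [-0.001, 0.001, -1.0]]
wrist_force: [-0.2, 0.3, -3.2]
width: 0.286
finger_force: 79.3
```

```bash
python3 -c "
from h import *
go([.5193,.2932,.0324],3.25)
c=manip.get_calibration('wrist');np.save('wp.npy',c['pose'])
a=manip.read_camera('wrist');cv2.imwrite('pics/w2.png',a[:,:,::-1])"
```

```text
t 4.9 row [0.1, 0.0, -0.1] [0.0021, -0.0015, 0.0978] w 0.286 F [-0.2  0.3 -3.2]
```

View pics/w2.png

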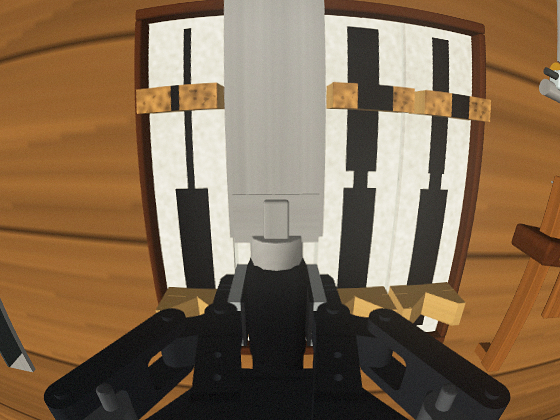

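The wrist view shows the held 38 mm chisel over its place, with the neighbouring shadows visible. Their tips are at (187, 29), (363, 28) and (440, 38), and their blade necks at (193, 187), (361, 188) and (433, 188).

```bash
python3 -c "
from h import *
c=manip.get_calibration('wrist')
E=fcast(c,c['pose'],[[187,29],[363,28],[440,38],[193,187],[361,188],[433,188]],.014)
x=np.array([.9984,.0567]);print(E.round(4),(E[:3]-.155*x).round(4), np.degrees(np.arctan2(*(E[:3]-E[3:]).T[::-1])))"
```

```text
[[0.6669 0.3725]
 [0.675  0.2321]
 [0.6799 0.1625]
 [0.5355 0.3633]
 [0.5421 0.2237]
 [0.5472 0.1563]] [[0.5121 0.3637]
 [0.5202 0.2233]
 [0.5251 0.1537]] [3.99339842 3.60194801 2.68003529]
```

>>> shift_gripper(
  segments=[0, 0, 0, 0.04, -0.036, 0.8, 0, 0, 0, 0, 0.04, -0.036, 1.4, 0, 0, 0, 0, 0.04, -0.036, 1.6, 0, 0, 0, 0, 0.04, -0.036, 1.6, 0, 0, 0, 0, 0.04, -0.036, 1.6, 0],
)

```text
t: 5.58
eef_pos: [0.5201, 0.2958, 0.0522]
eef_rot: [[0.998, 0.056, 0.002], [0.056, -0.998, 0.001], [0.002, -0.001, -1.0]]
wrist_force: [0.3, 0.6, -3.6]
width: 0.291
finger_force: 79.2
```

```bash
python3 -c "
from h import *
go([.519,.2935,.0324],3.25)"
```

```text
t 5.58 row [-0.1, -0.1, -0.0] [-0.0013, 0.0022, 0.0197] w 0.291 F [ 0.3  0.6 -3.6]
```

To row units: 0.005 m is 0.1, 0.019 m is 0.38.

>>> shift_gripper(
  segments=[0, 0, 0, -0.02, 0.04, 0.1, 0, 0, 0, 0, -0.02, 0.04, 0.2, 0, 0, 0, 0, -0.02, 0.04, 0.26, 0, 0, 0, 0, -0.02, 0.04, 0.3, 0, 0, 0, 0, -0.02, 0.04, 0.34, 0, 0, 0, 0, -0.02, 0.04, 0.36, 0, 0, 0, 0, -0.02, 0.04, 0.38, 0, 0, 0, 0, -0.02, 0.04, 0.38, 0],
)

```text
t: 6.58
eef_pos: [0.5183, 0.2934, 0.0324]
eef_rot: [[0.998, 0.056, 0.0], [0.056, -0.998, -0.0], [0.0, 0.0, -1.0]]
wrist_force: [-3.1, -1.6, 4.3]
width: 0.292
finger_force: 80.4
```

```bash
python3 -c "
from h import *
go([.519,.2935,.0324],3.25)"
```

```text
t 6.58 row [0.0, -0.0, -0.0] [0.0007, -0.0, 0.0] w 0.292 F [-3.1 -1.6  4.3]
```

To row units: -0.1 m is -2, -0.09 m is -1.8.

>>> shift_gripper(
  segments=[0, 0, 0, 0, 0, 0, 0.4, 0, 0, 0, 0, 0, 0, 0.58, 0, 0, 0, 0, 0, 0, 0.58, 0, 0, 0, 0, 0, -0.6, 0.58, 0, 0, 0, 0, 0, -1.8, 0.58, 0, 0, 0, 0, 0, -2, 0.58, 0, 0, 0, 0, 0, -2, 0.58],
)

```text
t: 7.45
eef_pos: [0.5187, 0.2935, 0.1324]
eef_rot: [[0.998, 0.056, 0.002], [0.056, -0.998, 0.001], [0.002, -0.001, -1.0]]
wrist_force: [0.6, 0.1, -0.6]
width: 0.582
finger_force: 0.0
```

```bash
python3 -c "
from h import *
go([.5075,-.2645,.13],-4.15)
c=manip.get_calibration('wrist')
a=manip.read_camera('wrist');cv2.imwrite('pics/w3.png',a[:,:,::-1])"
```

```text
t 7.45 row [-0.0, -0.1, 7.4] [-0.0425, 0.5565, 0.002] w 0.582 F [ 0.6  0.1 -0.6]
```

View pics/w3.png

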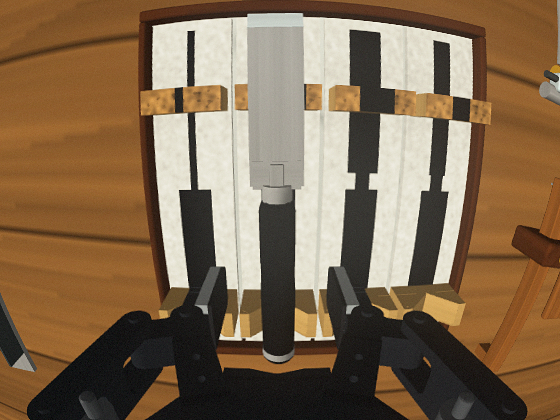

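The 38 mm chisel lies in its notch, covering its shadow, with its edge at (275, 14) and butt at (279, 358). I'll check that pose numerically and go to the 16 mm chisel.

```bash
python3 -c "
from h import *
c=manip.get_calibration('wrist')
E=fcast(c,c['pose'],[[275,14],[279,357]],.05);d=E[0]-E[1]
print(E,np.hypot(*d),np.degrees(np.arctan2(d[1],d[0])),(E[0]-.155*np.array([.9984,.0567])))"
```

```text
[[0.66864039 0.30345073]
 [0.39270306 0.28488346]] 0.2765612945281901 3.849514824033449 [0.51388839 0.29466223]
```

>>> shift_gripper(
  segments=[0, 0, 1, -0.06, 0.6, 0, 0.58, 0, 0, 7.4, -0.85, 11.13, 0, 0.58, 0, 0, 7.4, -0.85, 11.13, 0, 0.58, 0, 0, 7.4, -0.85, 11.13, 0, 0.58, 0, 0, 7.4, -0.85, 11.13, 0, 0.58, 0, 0, 7.4, -0.85, 11.13, 0, 0.58, 0, 0, 7.4, -0.85, 11.13, 0, 0.58, 0, 0, 7.4, -0.85, 11.13, 0, 0.58, 0, 0, 7.4, -0.85, 11.13, 0, 0.58, 0, 0, 7.4, -0.85, 11.13, 0, 0.58, 0, 0, 7.4, -0.85, 11.13, 0, 0.58, 0, 0, 7.4, -0.85, 11.13, 0, 0.58, 0, 0, 7.4, -0.85, 11.13, 1.2, 0.58, 0, 0, 7.4, -0.85, 11.13, 1.2, 0.58],
)

```text
t: 9.25
eef_pos: [0.5043, -0.2613, 0.0679]
eef_rot: [[0.998, -0.07, -0.008], [-0.07, -0.998, 0.004], [-0.009, -0.004, -1.0]]
wrist_force: [-1.4, 0.2, 0.6]
width: 0.582
finger_force: 0.0
```

```bash
python3 -c "
from h import *
go([.5075,-.2645,.0315],-4.15)"
```

```text
t 9.25 row [-0.2, 0.5, 0.1] [0.0038, 0.0031, 0.0364] w 0.582 F [-1.4  0.2  0.6]
```

To row units: 0.002 m is 0.04, 0.036 m is 0.72.

>>> shift_gripper(
  segments=[0, 0, 0, 0.04, 0.04, 0.3, 0.58, 0, 0, 0, 0.04, 0.04, 0.6, 0.58, 0, 0, 0, 0.04, 0.04, 0.72, 0.58, 0, 0, 0, 0.04, 0.04, 0.72, 0.58, 0, 0, 0, 0.04, 0.04, 0.72, 0.0, 0, 0, 0, 0.04, 0.04, 0.72, 0, 0, 0, 0, 0.04, 0.04, 0.72, 0, 0, 0, 0, 0.04, 0.04, 0.72, 0, 0, 0, 0, 0.04, 0.04, 0.72, 0],
)

```text
t: 10.38
eef_pos: [0.5096, -0.2667, 0.0366]
eef_rot: [[0.997, -0.073, 0.001], [-0.073, -0.997, -0.0], [0.001, 0.0, -1.0]]
wrist_force: [-0.5, 2.0, 5.5]
width: 0.289
finger_force: 78.8
```

```bash
python3 -c "
from h import *
go([.5075,-.2645,.0315],-4.15)"
```

```text
t 10.38 row [0.0, -0.1, -0.0] [-0.0022, -0.002, 0.0051] w 0.289 F [-0.5  2.   5.5]
```

To row units: -0.095 m is -1.9, -0.06 m is -1.2.

>>> shift_gripper(
  segments=[0, 0, 0, 0, 0, -0.4, 0, 0, 0, 0, 0, 0, -1.2, 0, 0, 0, 0, 0, 0, -1.9, 0, 0, 0, 0, 0, 0, -1.9, 0, 0, 0, 0, 0, 0, -1.9, 0],
)

```text
t: 11.0
eef_pos: [0.5085, -0.2666, 0.1301]
eef_rot: [[0.997, -0.073, -0.001], [-0.073, -0.997, 0.0], [-0.001, -0.0, -1.0]]
wrist_force: [-0.2, 0.0, -2.3]
width: 0.287
finger_force: 78.7
```

```bash
python3 -c "
from h import *
go([.5275,.1537,.1316],3.25)"
```

```text
t 11.0 row [-0.0, 0.1, -7.4] [-0.0116, -0.4205, -0.0014] w 0.287 F [-0.2  0.  -2.3]
```

To row units: -0.42 m is -8.4, 0.07 m is 1.4.

>>> shift_gripper(
  segments=[0, 0, -1, -0.02, -0.6, 0, 0, 0, 0, -7.4, -0.232, -8.4, 0, 0, 0, 0, -7.4, -0.232, -8.4, 0, 0, 0, 0, -7.4, -0.232, -8.4, 0, 0, 0, 0, -7.4, -0.232, -8.4, 0, 0, 0, 0, -7.4, -0.232, -8.4, 0, 0, 0, 0, -7.4, -0.232, -8.4, 0, 0, 0, 0, -7.4, -0.232, -8.4, 0, 0, 0, 0, -7.4, -0.232, -8.4, 0, 0, 0, 0, -7.4, -0.232, -8.4, 0, 0, 0, 0, -7.4, -0.232, -8.4, 0.8, 0, 0, 0, -7.4, -0.232, -8.4, 1.4, 0, 0, 0, -7.4, -0.232, -8.4, 1.4, 0, 0, 0, -7.4, -0.232, -8.4, 1.4, 0],
)

```text
t: 12.75
eef_pos: [0.5288, 0.152, 0.0617]
eef_rot: [[0.999, 0.055, 0.001], [0.055, -0.999, -0.0], [0.001, 0.0, -1.0]]
wrist_force: [0.5, 0.3, -2.1]
width: 0.288
finger_force: 78.9
```

```bash
python3 -c "
from h import *
go([.5275,.1537,.0366],3.25)"
```

```text
t 12.75 row [0.0, -0.1, -0.1] [-0.0013, -0.0018, 0.0251] w 0.288 F [ 0.5  0.3 -2.1]
```

>>> shift_gripper(
  segments=[0, 0, 0, -0.02, -0.036, 0.14, 0, 0, 0, 0, -0.02, -0.036, 0.26, 0, 0, 0, 0, -0.02, -0.036, 0.36, 0, 0, 0, 0, -0.02, -0.036, 0.4, 0, 0, 0, 0, -0.02, -0.036, 0.44, 0, 0, 0, 0, -0.02, -0.036, 0.46, 0, 0, 0, 0, -0.02, -0.036, 0.48, 0, 0, 0, 0, -0.02, -0.036, 0.48, 0],
)

```text
t: 13.75
eef_pos: [0.5271, 0.1545, 0.0376]
eef_rot: [[0.998, 0.056, 0.0], [0.056, -0.998, -0.0], [0.0, 0.001, -1.0]]
wrist_force: [-3.0, -2.6, 8.8]
width: 0.29
finger_force: 80.4
```

```bash
python3 -c "
from h import *
go([.5275,.1537,.0366],3.25)"
```

```text
t 13.75 row [0.0, -0.0, -0.0] [0.0003, 0.0008, 0.001] w 0.29 F [-3.  -2.6  8.8]
```

>>> shift_gripper(
  segments=[0, 0, 0, 0, 0, 0, 0.4, 0, 0, 0, 0, 0, 0, 0.58, 0, 0, 0, 0, 0, 0, 0.58, 0, 0, 0, 0, 0, -0.6, 0.58, 0, 0, 0, 0, 0, -1.8, 0.58, 0, 0, 0, 0, 0, -1.9, 0.58, 0, 0, 0, 0, 0, -1.9, 0.58],
)

```text
t: 14.62
eef_pos: [0.5271, 0.1548, 0.1321]
eef_rot: [[0.998, 0.056, 0.001], [0.056, -0.998, 0.0], [0.001, -0.0, -1.0]]
wrist_force: [0.0, 0.4, -0.6]
width: 0.579
finger_force: 0.0
```

```bash
python3 -c "
from h import *
go([.509,-.195,.13],-4.15)
c=manip.get_calibration('wrist');np.save('p4.npy',c['pose'])
a=manip.read_camera('wrist');cv2.imwrite('pics/w4.png',a[:,:,::-1])"
```

```text
t 14.62 row [-0.0, -0.1, 7.4] [-0.0378, 0.3482, 0.002] w 0.579 F [ 0.   0.4 -0.6]
```

View pics/w4.png

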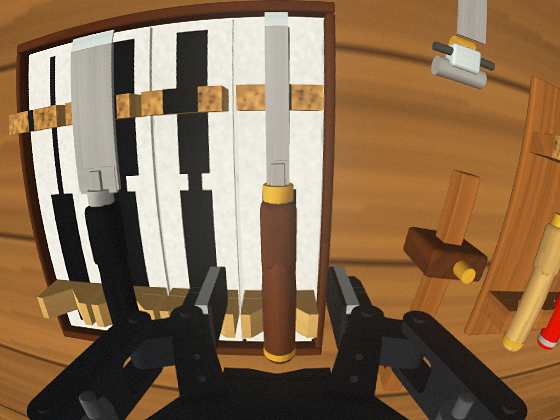

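The brown chisel lies in place, with its edge at (276, 13) and butt at (279, 358). The 38 mm edge centre is at (93, 34), and the shadow tips are at (191, 31) for 26 and (53, 57) for 6.

```bash
python3 -c "
from h import *
c=manip.get_calibration('wrist');P=np.load('p4.npy');x=np.array([.9984,.0567])
print(fcast(c,P,[[276,13],[93,34]],.05)-.155*x, fcast(c,P,[[278.5,357]],.05)+.123*x,fcast(c,P,[[191.5,31],[53,57]],.014)-.155*x)"
```

```text
[[0.52429889 0.15576064]
 [0.51636349 0.2940108 ]] [[0.5240398  0.15397398]] [[0.52029319 0.22361161]
 [0.51171378 0.36250001]]
```

>>> shift_gripper(
  segments=[0, 0, 1, -0.06, 0.6, 0, 0.58, 0, 0, 7.4, -0.76, 6.96, 0, 0.58, 0, 0, 7.4, -0.76, 6.96, 0, 0.58, 0, 0, 7.4, -0.76, 6.96, 0, 0.58, 0, 0, 7.4, -0.76, 6.96, 0, 0.58, 0, 0, 7.4, -0.76, 6.96, 0, 0.58, 0, 0, 7.4, -0.76, 6.96, 0, 0.58, 0, 0, 7.4, -0.76, 6.96, 0, 0.58, 0, 0, 7.4, -0.76, 6.96, 0, 0.58, 0, 0, 7.4, -0.76, 6.96, 1, 0.58, 0, 0, 7.4, -0.76, 6.96, 1.2, 0.58, 0, 0, 7.4, -0.76, 6.96, 1.2, 0.58],
)

```text
t: 16.18
eef_pos: [0.5085, -0.1937, 0.0716]
eef_rot: [[0.997, -0.071, -0.002], [-0.071, -0.997, 0.001], [-0.002, -0.001, -1.0]]
wrist_force: [0.7, 0.3, 0.1]
width: 0.58
finger_force: 0.0
```

```bash
python3 -c "
from h import *
go([.509,-.195,.0315],-4.15)"
```

```text
t 16.18 row [-0.0, 0.1, 0.1] [0.0006, 0.0013, 0.0401] w 0.58 F [0.7 0.3 0.1]
```

>>> shift_gripper(
  segments=[0, 0, 0, 0, 0.02, 0.4, 0.58, 0, 0, 0, 0, 0.02, 0.7, 0.58, 0, 0, 0, 0, 0.02, 0.84, 0.58, 0, 0, 0, 0, 0.02, 0.84, 0.58, 0, 0, 0, 0, 0.02, 0.84, 0.58, 0, 0, 0, 0, 0.02, 0.84, 0, 0, 0, 0, 0, 0.02, 0.84, 0, 0, 0, 0, 0, 0.02, 0.84, 0, 0, 0, 0, 0, 0.02, 0.84, 0, 0, 0, 0, 0, 0.02, 0.84, 0],
)

```text
t: 17.42
eef_pos: [0.509, -0.1958, 0.0305]
eef_rot: [[0.997, -0.073, 0.001], [-0.073, -0.997, -0.0], [0.001, 0.0, -1.0]]
wrist_force: [-1.3, 1.3, 6.1]
width: 0.293
finger_force: 78.4
```

```bash
python3 -c "
from h import *
go([.509,-.195,.0315],-4.15)"
```

```text
t 17.43 row [0.0, -0.1, -0.0] [-0.0001, -0.0008, -0.001] w 0.293 F [-1.3  1.3  6.1]
```

>>> shift_gripper(
  segments=[0, 0, 0, 0, 0, -0.4, 0, 0, 0, 0, 0, 0, -1.2, 0, 0, 0, 0, 0, 0, -2, 0, 0, 0, 0, 0, 0, -2, 0, 0, 0, 0, 0, 0, -2, 0],
)

```text
t: 18.05
eef_pos: [0.5079, -0.1957, 0.1291]
eef_rot: [[0.997, -0.073, -0.001], [-0.073, -0.997, 0.0], [-0.001, -0.0, -1.0]]
wrist_force: [-0.3, 0.6, -1.8]
width: 0.292
finger_force: 79.0
```

```bash
python3 -c "
from h import *
go([.5207,.2237,.13],3.25)"
```

```text
t 18.05 row [-0.0, 0.1, -7.4] [-0.0177, -0.4192, -0.0008] w 0.292 F [-0.3  0.6 -1.8]
```

>>> shift_gripper(
  segments=[0, 0, -1, -0.02, -0.6, 0, 0, 0, 0, -7.4, -0.354, -8.38, 0, 0, 0, 0, -7.4, -0.354, -8.38, 0, 0, 0, 0, -7.4, -0.354, -8.38, 0, 0, 0, 0, -7.4, -0.354, -8.38, 0, 0, 0, 0, -7.4, -0.354, -8.38, 0, 0, 0, 0, -7.4, -0.354, -8.38, 0, 0, 0, 0, -7.4, -0.354, -8.38, 0, 0, 0, 0, -7.4, -0.354, -8.38, 0, 0, 0, 0, -7.4, -0.354, -8.38, 0, 0, 0, 0, -7.4, -0.354, -8.38, 0.8, 0, 0, 0, -7.4, -0.354, -8.38, 1.4, 0, 0, 0, -7.4, -0.354, -8.38, 1.4, 0, 0, 0, -7.4, -0.354, -8.38, 1.4, 0],
)

```text
t: 19.8
eef_pos: [0.5223, 0.2225, 0.0608]
eef_rot: [[0.999, 0.055, 0.001], [0.055, -0.999, 0.0], [0.001, -0.0, -1.0]]
wrist_force: [0.0, 0.5, -2.0]
width: 0.293
finger_force: 79.1
```

```bash
python3 -c "
from h import *
go([.5207,.2237,.0305],3.25)"
```

```text
t 19.8 row [-0.0, -0.1, -0.1] [-0.0015, -0.0013, 0.0303] w 0.293 F [ 0.   0.5 -2. ]
```

To row units: 0.029 m is 0.58, 0.028 m is 0.56.

>>> shift_gripper(
  segments=[0, 0, 0, -0.02, -0.03, 0.16, 0, 0, 0, 0, -0.02, -0.03, 0.32, 0, 0, 0, 0, -0.02, -0.03, 0.44, 0, 0, 0, 0, -0.02, -0.03, 0.5, 0, 0, 0, 0, -0.02, -0.03, 0.54, 0, 0, 0, 0, -0.02, -0.03, 0.56, 0, 0, 0, 0, -0.02, -0.03, 0.58, 0, 0, 0, 0, -0.02, -0.03, 0.58, 0],
)

```text
t: 20.8
eef_pos: [0.5204, 0.2245, 0.0315]
eef_rot: [[0.998, 0.056, 0.0], [0.056, -0.998, -0.0], [0.0, 0.0, -1.0]]
wrist_force: [-0.3, -2.6, 6.2]
width: 0.293
finger_force: 80.4
```

```bash
python3 -c "
from h import *
go([.5207,.2237,.0305],3.25)"
```

```text
t 20.8 row [0.0, -0.0, -0.0] [0.0002, 0.0008, 0.001] w 0.293 F [-0.3 -2.6  6.2]
```

To row units: -0.1 m is -2, -0.09 m is -1.8.

>>> shift_gripper(
  segments=[0, 0, 0, 0, 0, 0, 0.4, 0, 0, 0, 0, 0, 0, 0.58, 0, 0, 0, 0, 0, 0, 0.58, 0, 0, 0, 0, 0, -0.6, 0.58, 0, 0, 0, 0, 0, -1.8, 0.58, 0, 0, 0, 0, 0, -2, 0.58, 0, 0, 0, 0, 0, -2, 0.58],
)

```text
t: 21.68
eef_pos: [0.5207, 0.2249, 0.1314]
eef_rot: [[0.998, 0.056, 0.002], [0.056, -0.998, 0.001], [0.002, -0.0, -1.0]]
wrist_force: [-0.1, 0.4, -0.6]
width: 0.576
finger_force: 0.0
```

```bash
python3 -c "
from h import *
go([.519,-.125,.13],-4.15)"
```

```text
t 21.68 row [-0.0, -0.1, 7.4] [-0.0214, 0.3493, 0.0012] w 0.576 F [-0.1  0.4 -0.6]
```

To row units: 0.3493 m is 6.986, 0.03 m is 0.6.

>>> shift_gripper(
  segments=[0, 0, 1, -0.04, 0.6, 0, 0.58, 0, 0, 7.4, -0.428, 6.986, 0, 0.58, 0, 0, 7.4, -0.428, 6.986, 0, 0.58, 0, 0, 7.4, -0.428, 6.986, 0, 0.58, 0, 0, 7.4, -0.428, 6.986, 0, 0.58, 0, 0, 7.4, -0.428, 6.986, 0, 0.58, 0, 0, 7.4, -0.428, 6.986, 0, 0.58, 0, 0, 7.4, -0.428, 6.986, 0, 0.58, 0, 0, 7.4, -0.428, 6.986, 0, 0.58, 0, 0, 7.4, -0.428, 6.986, 0, 0.58, 0, 0, 7.4, -0.428, 6.986, 0, 0.58],
)

```text
t: 23.05
eef_pos: [0.5188, -0.1241, 0.1308]
eef_rot: [[0.997, -0.071, 0.0], [-0.071, -0.997, 0.0], [0.0, -0.0, -1.0]]
wrist_force: [0.2, -0.3, 0.6]
width: 0.581
finger_force: 0.0
```

```bash
python3 -c "
from h import *
go([.519,-.125,.0315],-4.15)
c=manip.get_calibration('wrist');np.save('p5.npy',c['pose'])
a=manip.read_camera('wrist');cv2.imwrite('pics/w5.png',a[:,:,::-1])"
```

```text
t 23.05 row [-0.0, -0.0, 0.1] [0.0003, 0.0009, 0.0993] w 0.581 F [ 0.2 -0.3  0.6]
```

View pics/w5.png

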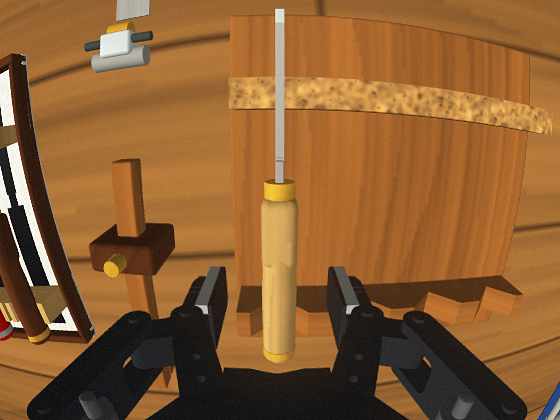

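The ash chisel is centred between the fingers, with its edge at (280, 9) and butt at (279, 361). The gauge and guide are undisturbed.

```bash
python3 -c "
from h import *
c=manip.get_calibration('wrist');P=np.load('p5.npy');x=np.array([.9973,-.0724])
print(fcast(c,P,[[280,9.5]],.05)-.155*x, fcast(c,P,[[278.5,360]],.05)+.123*x)"
```

```text
[[ 0.51792764 -0.12535318]] [[ 0.51261064 -0.12456484]]
```

>>> shift_gripper(
  segments=[0, 0, 0, 0, 0.03, 1, 0.58, 0, 0, 0, 0, 0.03, 1.7, 0.58, 0, 0, 0, 0, 0.03, 1.98, 0.58, 0, 0, 0, 0, 0.03, 1.98, 0.58, 0, 0, 0, 0, 0.03, 1.98, 0.58, 0, 0, 0, 0, 0.03, 1.98, 0, 0, 0, 0, 0, 0.03, 1.98, 0, 0, 0, 0, 0, 0.03, 1.98, 0, 0, 0, 0, 0, 0.03, 1.98, 0, 0, 0, 0, 0, 0.03, 1.98, 0],
)

```text
t: 24.35
eef_pos: [0.5194, -0.1268, 0.0332]
eef_rot: [[0.997, -0.073, 0.002], [-0.073, -0.997, -0.0], [0.002, 0.0, -1.0]]
wrist_force: [-0.9, -0.7, 6.0]
width: 0.294
finger_force: 78.2
```

To row units: -0.1 m is -2, -0.06 m is -1.2.

>>> shift_gripper(
  segments=[0, 0, 0, 0, 0, -0.4, 0, 0, 0, 0, 0, 0, -1.2, 0, 0, 0, 0, 0, 0, -2, 0, 0, 0, 0, 0, 0, -2, 0, 0, 0, 0, 0, 0, -2, 0],
)

```text
t: 24.98
eef_pos: [0.5182, -0.1267, 0.1317]
eef_rot: [[0.997, -0.073, 0.0], [-0.073, -0.997, -0.0], [0.0, 0.0, -1.0]]
wrist_force: [-0.7, -0.4, -1.6]
width: 0.293
finger_force: 78.6
```

```bash
python3 -c "
from h import *
go([.5135,.3628,.132],3.25)"
```

```text
t 24.98 row [0.0, -0.0, -7.4] [-0.0403, -0.4878, -0.0003] w 0.293 F [-0.7 -0.4 -1.6]
```

>>> shift_gripper(
  segments=[0, 0, -1, -0.04, -0.6, 0, 0, 0, 0, -7.4, -0.806, -9.756, 0, 0, 0, 0, -7.4, -0.806, -9.756, 0, 0, 0, 0, -7.4, -0.806, -9.756, 0, 0, 0, 0, -7.4, -0.806, -9.756, 0, 0, 0, 0, -7.4, -0.806, -9.756, 0, 0, 0, 0, -7.4, -0.806, -9.756, 0, 0, 0, 0, -7.4, -0.806, -9.756, 0, 0, 0, 0, -7.4, -0.806, -9.756, 0, 0, 0, 0, -7.4, -0.806, -9.756, 0, 0, 0, 0, -7.4, -0.806, -9.756, 0, 0, 0, 0, -7.4, -0.806, -9.756, 0.8, 0, 0, 0, -7.4, -0.806, -9.756, 1.4, 0, 0, 0, -7.4, -0.806, -9.756, 1.4, 0, 0, 0, -7.4, -0.806, -9.756, 1.4, 0],
)

```text
t: 26.85
eef_pos: [0.5148, 0.3619, 0.0629]
eef_rot: [[0.999, 0.055, 0.001], [0.055, -0.999, 0.0], [0.001, -0.0, -1.0]]
wrist_force: [0.5, 0.1, -1.5]
width: 0.289
finger_force: 78.8
```

```bash
python3 -c "
from h import *
go([.5135,.3628,.0332],3.25)"
```

```text
t 26.85 row [-0.0, -0.1, -0.1] [-0.0013, -0.001, 0.0297] w 0.289 F [ 0.5  0.1 -1.5]
```

>>> shift_gripper(
  segments=[0, 0, 0, -0.02, -0.02, 0.16, 0, 0, 0, 0, -0.02, -0.02, 0.32, 0, 0, 0, 0, -0.02, -0.02, 0.44, 0, 0, 0, 0, -0.02, -0.02, 0.5, 0, 0, 0, 0, -0.02, -0.02, 0.54, 0, 0, 0, 0, -0.02, -0.02, 0.56, 0, 0, 0, 0, -0.02, -0.02, 0.58, 0, 0, 0, 0, -0.02, -0.02, 0.58, 0],
)

```text
t: 27.85
eef_pos: [0.5127, 0.3637, 0.0341]
eef_rot: [[0.998, 0.056, 0.0], [0.056, -0.998, -0.0], [0.0, 0.0, -1.0]]
wrist_force: [-3.8, -3.1, 10.2]
width: 0.288
finger_force: 80.5
```

Contact felt. Release, rise, move aside and look from the top.

The manual's scale: shifts go in units of 50 mm. Converting my numbers, -0.1 m is -2, -0.09 m is -1.8.

>>> shift_gripper(
  segments=[0, 0, 0, 0, 0, 0, 0.4, 0, 0, 0, 0, 0, 0, 0.58, 0, 0, 0, 0, 0, 0, 0.58, 0, 0, 0, 0, 0, -0.6, 0.58, 0, 0, 0, 0, 0, -1.8, 0.58, 0, 0, 0, 0, 0, -2, 0.58, 0, 0, 0, 0, 0, -2, 0.58],
)

```text
t: 28.72
eef_pos: [0.5131, 0.3639, 0.1335]
eef_rot: [[0.998, 0.056, 0.001], [0.056, -0.998, 0.001], [0.002, -0.001, -1.0]]
wrist_force: [-0.5, 0.1, -0.1]
width: 0.581
finger_force: 0.0
```

```bash
python3 -c "
from h import *
c=manip.get_calibration('wrist');np.save('p6.npy',c['pose'])
a=manip.read_camera('wrist');cv2.imwrite('pics/w6.png',a[:,:,::-1])"
```

>>> shift_gripper(
  segments=[0, 0, 0, 0, 1.2, -0.8, 0.58, 0, 0, 0, 0, 7.2, -1.6, 0.58, 0, 0, 0, 0, 7.2, -1.6, 0.58, 0, 0, 0, 0, 7.2, -1.6, 0.58, 0, 0, 0, 0, 7.2, -1.6, 0.58, 0, 0, 0, 0, 12, -1.6, 0.58, 0, 0, 0, 0, 12, -1.6, 0.58, 0, 0, 0, 0, 12, -1.6, 0.58, 0, 0, 0, 0, 12, -1.6, 0.58, 0, 0, 0, 0, 12, -1.6, 0.58, 0, 0, 0, 0, 12, -1.6, 0.58, 0, 0, 0, 0, 12, -1.6, 0.58],
)

```text
t: 30.28
eef_pos: [0.5458, -0.2346, 0.211]
eef_rot: [[0.998, 0.056, -0.003], [0.056, -0.998, 0.001], [-0.003, -0.002, -1.0]]
wrist_force: [-0.2, -0.3, 0.4]
width: 0.578
finger_force: 0.0
```

```bash
python3 -c "
from h import *
im=manip.read_camera('top')[:,:,::-1].copy();cv2.imwrite('pics/top1.png',im);c=manip.get_calibration('top')
a=rect(im,c,.05,.71,.44,700,720,.0005);cv2.imwrite('pics/fin.png',cv2.resize(np.hstack([a,cv2.resize(im[:,60:460],(686,720))]),(800,416)))"
```

```text
(no output)
```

View pics/w6.png

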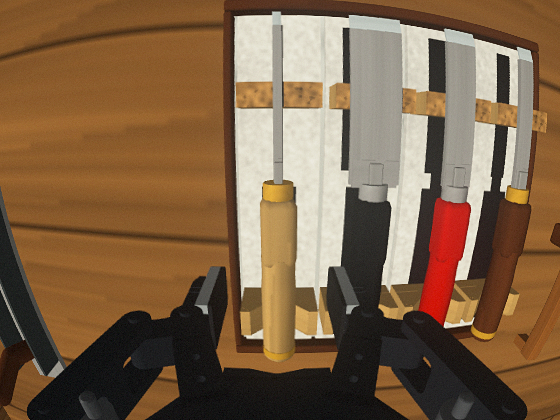

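View pics/fin.png

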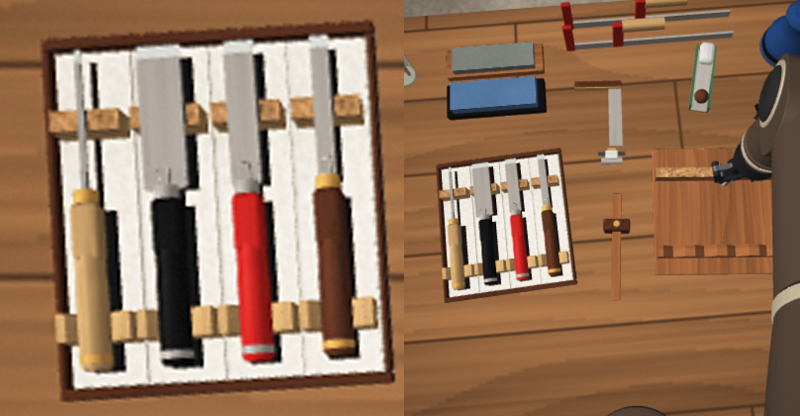

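All four chisels lie in their places, parallel to the shadows. Butts are at rows 368/363/358/353, stepping evenly. The cradle is empty, and the gauge and guide have not moved. One numeric check against the shadows follows.

```bash
python3 -c "
from h import *
c=manip.get_calibration('wrist');P=np.load('p6.npy');x=np.array([.9984,.0567]);y=np.array([-.0567,.9984])
o=np.array([.512,.3628])
for n,i,t in(('6',0,(277,12)),('38',1,(375,22)),('26',2,(459.5,34)),('16',3,(525,50))):
    q=(fcast(c,P,[t],.05)-.155*x-(o-i*.07*y))[0];print(n,(q@x*1e3).round(1),(q@y*1e3).round(1))
im0=cv2.imread('pics/top0.png').astype(int);im1=cv2.imread('pics/top1.png').astype(int)
print('bystander diff',np.abs(im1-im0)[140:305,258:292].max(2).mean())"
```

```text
6 -0.3 1.6
38 -3.7 2.7
26 -1.8 3.0
16 0.0 2.6
bystander diff 4.866666666666666
```

```bash
python3 -c "
from h import *
print(manip.observe()['t'],manip.sign_off())"
```

```text
the job is handed in; nothing more can be done
30.325 None
```

All four chisels were set down gently in their matching places, within about 4 mm of their shadows by camera, and the gauge and honing guide look unmoved; I handed the job in at 30.3 s, and the hand-in returned no verdict.

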